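Unhook and sort the bench hardware of the concrete lab

TASK

Tidy the loose hardware on the lab bench into its trays: lift the two hooked-together S-hooks apart and lay one flat in each compartment of the blue tray, put both red hand nuts flat on the floor of the black tray (side by side, not one on the other), and stand the brass weight upright in the yellow tray. Leave the mortar prism and the scraper where they lie, and let go of everything.

Things in the scene. Friction and masses are not known exactly. Their poses are not given: they have to be found in the camera images.
- hook_a_center (a point): Steel S-hook lying flat, 130 mm long, 67 wide, of 9 mm wire, 100 g. Origin: middle of its straight shank, half-way up (4.5 mm). x runs along the shank; the +x end curls to +y, the -x end to -y (same after a half turn). At the start it is hooked into the other hook, both flat on the bench in one plane: pulled sideways it drags the other, lifted straight up it comes free. Its +x end is hooked.
- hook_b_center (a point): Steel S-hook lying flat, 130 mm long, 67 wide, of 9 mm wire, 100 g. Origin: middle of its straight shank, half-way up (4.5 mm). x runs along the shank; the +x end curls to +y, the -x end to -y (same after a half turn). At the start it is hooked into the other hook, both flat on the bench in one plane: pulled sideways it drags the other, lifted straight up it comes free. Its -x end is hooked.
- nut_a_center (a point): Red plastic six-lobed hand nut with a steel hub on top, 44 mm across, 28 mm high, 45 g, standing flat on the bench. Origin: its centre, half-way up (14 mm). Its x axis points through one lobe; lobes every 60 degrees. There are two alike.
- nut_b_center (a point): Red plastic six-lobed hand nut with a steel hub on top, 44 mm across, 28 mm high, 45 g, standing flat on the bench. Origin: its centre, half-way up (14 mm). Its x axis points through one lobe; lobes every 60 degrees. There are two alike.
- weight_center (a point): Brass balance weight standing upright, 58 mm high, about 0.33 kg: a plain cylinder 36 mm across for the lower 40 mm, then a thin neck and a 22 mm knob on top. Origin: on its axis, half-way up (29 mm). Its z axis points up.
- hook_tray: Blue tray for S-hooks, 158 mm (x) by 192 mm (y) outside, walls 20 mm high and 4 mm thick, floor 4 mm thick. A 4 mm wall, also 20 mm high, along its x axis at y = 0 parts it in two compartments, each 150 mm (x) by 90 mm (y) inside, centred at y = +47 mm and y = -47 mm. Fixed to the bench. Origin: centre of its underside, on the bench top; z up.
- nut_tray: Black square tray for hand nuts, 140 by 140 mm inside, walls 25 mm high and 4 mm thick, floor 4 mm thick. Fixed to the bench. Origin: centre of its underside, on the bench top; z up.
- weight_tray: Yellow square tray for the balance weight, 120 by 120 mm inside, walls 25 mm high and 4 mm thick, floor 4 mm thick. Fixed to the bench. Origin: centre of its underside, on the bench top; z up.
- prism_center (a point): Grey mortar test prism, 160 (x) by 40 by 40 mm, loose, between two trays. Origin: its centre. To be left alone.
- scraper_center (a point): Small scraper with wooden handle and steel blade, about 160 mm long (x), 50 mm wide at the blade, 18 mm high, loose, between two trays. Origin: near the front end of the handle. To be left alone.
Things that resemble listed ones, but are neither listed nor needed, are in the scene too. What is shaped like the part that bears nut_a_center but purple is not meant.

How it is judged:
By the outcome, as a careful person would: the job done as asked, in the order asked, and still so for the second after the job is handed in, with the robot touching nothing.
It also fails if it takes over 144 s, if anything falls off the work surface, if the arm or the gripper's body presses on something with over 40 N, if the wrist force passes 120 N, or if a joint passes its speed limit or range.

ROBOT

A 7-joint arm with a two-finger parallel gripper is mounted at the origin on the work surface. World frame = base frame: x ahead of the robot, y to its left, z up, the work surface at z = 0. Lengths are in m, angles in rad, forces in N, time in s.
With the tool pointing down it reaches from about 0.425 to 0.95 m from the base axis. Payload 4.7 kg.
Tool frame: the origin (TCP) lies between the finger pads; the fingertips stand 8 mm ahead of it and the grasp point (between the pads) lies 11 mm behind it; z points along the fingers, y is the line along which they close (so a half turn about z gives the same grasp; the last joint's range is limited). The gripper opens to 87 mm and grips with 3 to 60 N. Pads are 19 mm wide; open, the fingers measure 117 mm over their backs; the gripper's body (75 mm by 190 mm) begins 51 mm behind the grasp point.
Start: joints at [1.25, 0.469, -0.049, 1.532, 0.024, 1.141, -0.082], TCP at [0.194, -0.646, 0.231] pointing down, gripper open.
Joint ranges: [-2.59, 2.59], [-0.33, 1.99], [-1.39, 1.29], [0.1, 2.45], [-1.04, 4.18], [0.21, 1.99], [-2.66, 2.66]. Speed limits (rad/s): [2.57, 2.57, 3.14, 3.14, 3.14, 3.14, 3.14].

INTERFACE

Orientations are given as a rotation vector (axis times angle).
In Python, from cell import manip gives the robot as it stands.
- The arm moves only by the tool arm_command, never from a script. Its argument "increments" is a list of rows, each a list of 3 entries, a list of its own where there are three numbers: the shift along the tool's x, y, z in cm, then the turn about the tool's z in degrees, then the gripper's target within -1 to 1 (shut at 1, half-way at 0, fully open at -1). In form: [[[dx, dy, dz], turn, grip], ...]. A call has 1 to 20 rows; each row is the pose to reach, as a shift and turn from the pose commanded when the call began, along the tool's axes at that moment; what a row does not reach only later rows make up. A row lasts 1/8 s, in which the tool goes at most 62.5 mm and 10.7 degrees, less where a joint would pass 70% of its speed; a pose out of reach is approached as far as the arm can. A call with a gripper value outside its range is refused whole. The fingers move at their own pace and stop on an object; "force" is the grip in N (left out, the last holds). Time passes only in rows, so rows that repeat a pose let the fingers close. It gives the time, the measured TCP pose, the force, the opening and the grip force at its end, in the units of the state.
- manip.observe(): the state, without advancing time (a new reading comes with each control period).
- manip.get_image(name): name is "scene" or "top" or "wrist"; returns the picture (480x640x3 uint8, blue, green, red); there is no depth.
- manip.calibration(name): a dict with "K" (3x3 intrinsics, pixels), "extrinsics" (4x4, takes a point from camera to world coordinates). Camera axes: x right, y down, z forward; pixel columns grow to the right and rows downward; lengths in m; the calibration is good to about 2 mm. A picture is of the moment at which its call begins: read the wrist's pose just before it. calibration takes no time and is no camera call; for the wrist camera it gives the pose at the moment of the call.
- manip.job_done(): hands the job in; it is judged then, once.
The state is a dict: "t": time; "joint_positions": joint angles; "joint_vel": joint speeds; "effort": joint torques, N m; "tcp_pos": TCP position; "tcp_rot": TCP orientation; "contact_force": force on the tool from outside, world axes, zero at the start; "torque": the same for the moment, N m; "width": finger opening in m; "grasp_force": force on a finger pad.
Only numpy, scipy, OpenCV 4.12 (cv2) and the standard library are available. Lean on these libraries where they do the work, as an engineer would, in place of code of your own. Each camera call takes 0.05 s, during which the arm holds its last target. There are 200 camera calls.

## Working session

There is one attempt and no reset: what is moved stays moved. The work goes in short steps, Python scripts to look and compute and a tool call to move; the robot and the scene stay as the last step left them, time stands still between calls to the robot, and variables do not carry over. Pictures are saved under pics/ and viewed, at most 14 in all, crops included, and the job is handed in when it is done.

Besides the shell and the picture viewer there is one more tool, called by a JSON object that holds its "fn" and its "kwargs", one argument or row to a line. arm_command: Moves the arm, as the interface text tells. Its arguments: {"type":"object","properties":{"increments":{"type":"array","items":{"type":"array"}},"force":{"type":"number"}},"required":["increments"]}

```bash
mkdir -p pics
cat > h.py <<'E'
import numpy as np, cv2
from cell import manip
from scipy.spatial.transform import Rotation as R
def px2w(cal,u,v,z):
    K=np.array(cal["K"]);T=np.array(cal["extrinsics"])
    d=T[:3,:3]@np.linalg.solve(K,[u,v,1.]);o=T[:3,3]
    return o+d*(z-o[2])/d[2]
def w2px(cal,p):
    K=np.array(cal["K"]);T=np.array(cal["extrinsics"])
    q=K@(T[:3,:3].T@(np.array(p)-T[:3,3]));return q[:2]/q[2]
def st():
    s=manip.observe();Rm=R.from_rotvec(s["tcp_rot"]).as_matrix()
    return s,np.array(s["tcp_pos"]),Rm
E
python3 - <<'E'
from h import *
for n in ("top","scene"):
    c=manip.calibration(n);cv2.imwrite(f"pics/{n}0.png",manip.get_image(n));print(n,np.round(c["extrinsics"],3).tolist(),np.round(c["K"],1).tolist())
s,p,Rm=st();print(s["t"],p,Rm.round(3).tolist(),s["width"])
E
```

```text
top [[0.101, -0.975, 0.198, 0.281], [-0.995, -0.1, 0.015, -0.003], [0.005, -0.199, -0.98, 1.039], [0.0, 0.0, 0.0, 1.0]] [[457.1, 0.0, 312.4], [0.0, 457.1, 237.4], [0.0, 0.0, 1.0]]
scene [[0.724, 0.452, -0.521, 1.111], [0.69, -0.462, 0.557, -0.672], [0.011, -0.763, -0.647, 0.817], [0.0, 0.0, 0.0, 1.0]] [[545.3, 0.0, 322.3], [0.0, 545.3, 243.8], [0.0, 0.0, 1.0]]
0.1 [ 0.19401721 -0.64598289  0.22961779] [[0.958, 0.288, -0.001], [0.288, -0.958, 0.002], [-0.0, -0.002, -1.0]] 0.0868682937236147
```

View pics/top0.png

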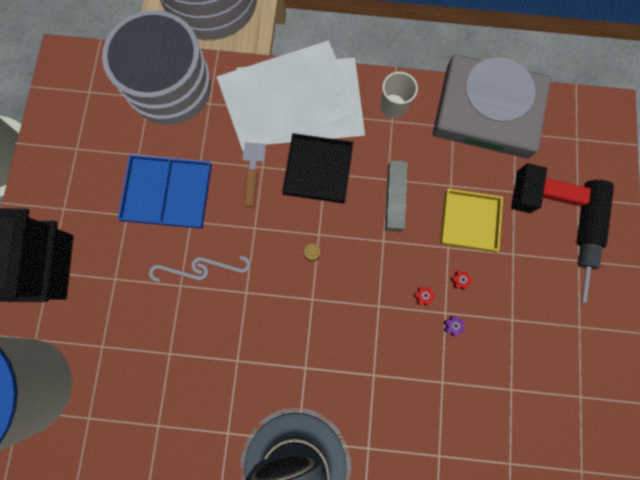

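View pics/scene0.png

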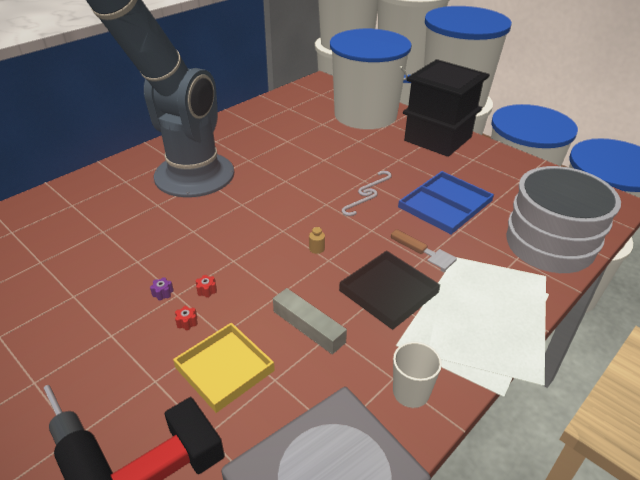

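The top view shows the hooks around (150-250, 255-285). They lie left of the brass weight at (312,252). The blue tray is at (166,191), the black tray at (318,168) and the yellow tray at (473,220). The lobed nuts are red at (425,296), red at (462,280) and purple at (456,326). The two red ones fit the description and the purple one is the lookalike. I'll confirm this in an enlarged crop.

Run:
```python
from h import *
im=cv2.imread("pics/top0.png")
a=cv2.resize(im[235:295,140:260],None,fx=6,fy=6,interpolation=cv2.INTER_CUBIC)
b=cv2.resize(im[262:342,405:505],None,fx=3,fy=3,interpolation=cv2.INTER_CUBIC)
c=cv2.resize(im[230:275,285:340],None,fx=5,fy=5,interpolation=cv2.INTER_CUBIC)
o=np.zeros((600,720,3),np.uint8);o[:360]=a;o[360:600,:300]=b;o[360:585,320:595]=c
cv2.imwrite("pics/crop1.png",o)
cal=manip.calibration("top")
hsv=cv2.cvtColor(im,cv2.COLOR_BGR2HSV)
def seg(lo,hi,roi,nm,z):
    m=cv2.inRange(hsv,lo,hi);mm=np.zeros_like(m);x0,y0,x1,y1=roi;mm[y0:y1,x0:x1]=m[y0:y1,x0:x1]
    cs=max(cv2.findContours(mm,0,1)[0],key=cv2.contourArea)
    r=cv2.minAreaRect(cs);bx=cv2.boxPoints(r)
    ap=cv2.approxPolyDP(cs,8,True)[:,0]
    w=[px2w(cal,*q,z)[:2] for q in ap]
    print(nm,ap.tolist(),np.round(w,3).tolist(),"mean",np.mean(w,0).round(3))
seg((100,120,60),(130,255,255),(100,140,230,240),"blue",.02)
seg((0,0,0),(180,255,60),(270,120,370,215),"black",.025)
seg((22,120,80),(35,255,255),(430,180,515,260),"yellow",.025)
```

```text
blue [[130, 155], [118, 218], [201, 227], [210, 164]] [[0.64, 0.46], [0.486, 0.459], [0.485, 0.268], [0.637, 0.269]] mean [0.562 0.364]
black [[293, 134], [283, 193], [343, 202], [352, 142]] [[0.73, 0.083], [0.583, 0.09], [0.575, -0.049], [0.724, -0.058]] mean [0.653 0.017]
yellow [[447, 189], [441, 243], [498, 250], [502, 197]] [[0.631, -0.286], [0.503, -0.278], [0.5, -0.407], [0.625, -0.414]] mean [ 0.565 -0.346]
```

View pics/crop1.png

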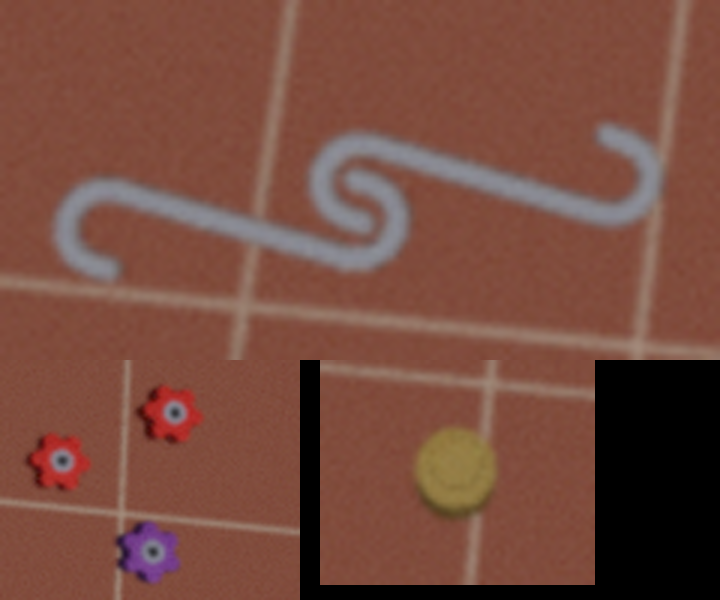

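The crop confirms the two red lobed nuts with steel hubs. The purple one below is excluded, and there is only one brass weight. Hook mid-points come from their curl tips: left crop (232,226), right crop (488,177).

Run:
```python
from h import *
cal=manip.calibration("top")
f=lambda x,y:((x+.5)/6-.5+140,(y+.5)/6-.5+235)
W=lambda x,y,z=.0045:px2w(cal,*f(x,y),z)[:2]
for n,m,a,b in (("L",(232,226),(110,190),(350,260)),("R",(488,177),(365,145),(608,215))):
    d=W(*b)-W(*a);print(n,W(*m).round(4),"yaw",np.degrees(np.arctan2(d[1],d[0])).round(1))
print("len L", np.linalg.norm(W(55,225)-W(410,225)))
for n,(x,y) in dict(n1=(62,461),n2=(175,412)).items():
    print(n,px2w(cal,x/3+405-.33,(y-360)/3+262-.33,.028).round(4))
print("w",px2w(cal,(457-320)/5+285-.4,(466-360)/5+230-.4,.058).round(4))
c=np.array
for n,q in dict(blue=[[.64,.46],[.486,.459],[.485,.268],[.637,.269]],black=[[.73,.083],[.583,.09],[.575,-.049],[.724,-.058]],yel=[[.631,-.286],[.503,-.278],[.5,-.407],[.625,-.414]]).items():
    q=c(q);e=(q[0]+q[3]-q[1]-q[2])/2;print(n,np.degrees(np.arctan2(e[1],e[0])))
s,p,Rm=st()
for t in ([.47,-.3],[.53,0],[.43,.12],[.395,.21],[.40,.30]):
    print(t,(Rm.T@(np.r_[t,.2]-p)*100).round(1))
wc=manip.calibration("wrist");print(np.round(np.linalg.inv(np.block([[Rm,p[:,None]],[np.zeros((1,3)),np.ones((1,1))]]))@wc["extrinsics"],3).tolist(),wc["K"])
```

```text
L [0.3783 0.3073] yaw -100.2
R [0.4067 0.2136] yaw -100.2
len L 0.1341006607338257
n1 [ 0.3809 -0.2484  0.028 ]
n2 [ 0.4255 -0.3298  0.028 ]
w [0.4492 0.0096 0.058 ]
blue 0.3744768867228361
black -3.094058058917111
yel -3.393011069088735
[0.47, -0.3] [ 36.4 -25.2   3. ]
[0.53, 0] [ 50.8 -52.2   3. ]
[0.43, 0.12] [ 44.6 -66.6   3.1]
[0.395, 0.21] [ 43.9 -76.2   3.1]
[0.4, 0.3] [ 46.9 -84.7   3.1]
[[0.0, -0.965, -0.261, 0.072], [1.0, 0.0, 0.0, 0.0], [-0.0, -0.261, 0.965, -0.154], [0.0, 0.0, 0.0, 1.0]] [[422.22976737   0.         326.73316349]
 [  0.         422.22976737 241.15383646]
 [  0.           0.           1.        ]]
```

{"fn": "arm_command", "kwargs": {
  "increments": [
    [[36.4,-25.2,0],-20,-1],
    [[36.4,-25.2,0],-20,-1],
    [[36.4,-25.2,0],-20,-1],
    [[36.4,-25.2,0],-20,-1],
    [[36.4,-25.2,0],-20,-1],
    [[36.4,-25.2,0],-20,-1],
    [[36.4,-25.2,0],-20,-1],
    [[50.8,-52.2,0],-63,-1],
    [[50.8,-52.2,0],-63,-1],
    [[50.8,-52.2,0],-63,-1],
    [[50.8,-52.2,0],-63,-1],
    [[50.8,-52.2,0],-63,-1],
    [[45.3,-81,3],-63,-1],
    [[45.3,-81,3],-63,-1],
    [[45.3,-81,3],-63,-1],
    [[45.3,-81,3],-63,-1],
    [[45.3,-81,3],-63,-1],
    [[45.3,-81,3],-63,-1],
    [[45.3,-81,3],-63,-1],
    [[45.3,-81,3],-63,-1]
  ]
}}

```text
t: 2.6
tcp_pos: [0.3959, 0.2582, 0.2004]
tcp_rot: [2.414, 2.01, -0.001]
contact_force: [-0.3, 0.7, 0.4]
width: 0.0868
grasp_force: 0.0
```

Run:
```python
from h import *
cal=manip.calibration("wrist");cv2.imwrite("pics/w1.png",manip.get_image("wrist"));np.savez("w1",K=cal["K"],E=cal["extrinsics"])
s,p,Rm=st();print(s["t"],p.round(4),np.degrees(np.arctan2(Rm[1,0],Rm[0,0])),np.round(s["joint_positions"],2))
```

```text
2.65 [0.3959 0.2583 0.2004] 79.55108192414109 [-0.03  0.25 -0.74  2.    0.2   0.97 -1.05]
```

View pics/w1.png

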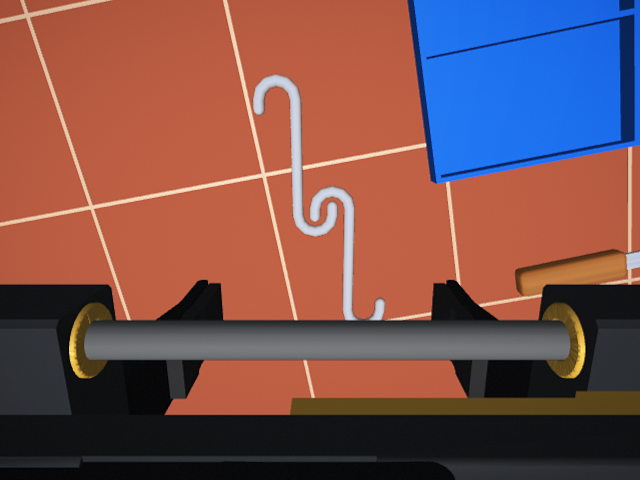

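The wrist view shows both hooks clearly. The left hook's shank runs (296,105)-(298,205) and the right hook's runs (350,215)-(347,300), with mid-points near (296,158) and (348,259). Next I'll fit the shanks.

Run:
```python
from h import *
d=np.load("w1.npz");cal=dict(K=d["K"],extrinsics=d["E"])
im=cv2.imread("pics/w1.png");hsv=cv2.cvtColor(im,cv2.COLOR_BGR2HSV)
m=((hsv[...,1]<50)&(hsv[...,2]>120)).astype(np.uint8)
n,lab=cv2.connectedComponents(m[60:322,240:400])
for k in range(1,n):
    ys,xs=np.nonzero(lab==k)
    if len(ys)>150: print(k,len(ys),xs.min()+240,xs.max()+240,ys.min()+60,ys.max()+60)
s,p,Rm=st()
for nm,x0,x1,r0,r1,cen in (("L",285,306,125,190,158),("R",338,358,232,290,259)):
    pts=[]
    for r in range(r0,r1):
        xs=np.nonzero(m[r,x0:x1])[0]
        if len(xs): pts.append(px2w(cal,xs.mean()+x0,r,.0045)[:2])
    vx,vy,cx,cy=cv2.fitLine(np.array(pts,np.float32),2,0,.01,.01).ravel()
    u=np.array([vx,vy]);c0=np.array([cx,cy]);a=px2w(cal,297 if nm=="L" else 348.5,cen,.0045)[:2]
    c=c0+u*((a-c0)@u)
    t=np.r_[c,.0095]
    print(nm,c.round(4),np.degrees(np.arctan2(vy,vx)),"tool shift cm",(Rm.T@(t-p)*100).round(2))
# tray corner checks
for q in ((435,182),):print(px2w(cal,*q,.02).round(4))
```

```text
1 2656 253 337 75 235
25 1762 310 356 186 319
29 210 369 384 299 319
L [0.3807 0.3086] 79.50572 tool shift cm [ 4.68 -2.41 19.09]
R [0.4077 0.2158] 78.955086 tool shift cm [-3.96  1.93 19.09]
[0.4863 0.2712 0.02  ]
```

{"fn": "arm_command", "kwargs": {
  "increments": [
    [[4.7,-2.4,6],0,0.2],
    [[4.7,-2.4,12],0,0.2],
    [[4.7,-2.4,16],0,0.2],
    [[4.7,-2.4,18],0,0.2],
    [[4.7,-2.4,19.1],0,0.2],
    [[4.7,-2.4,19.1],0,0.2],
    [[4.7,-2.4,19.1],0,0.6],
    [[4.7,-2.4,19.1],0,1],
    [[4.7,-2.4,19.1],0,1],
    [[4.7,-2.4,19.1],0,1],
    [[4.7,-2.4,19.1],0,1],
    [[4.7,-2.4,19.1],0,1],
    [[4.7,-2.4,18.6],0,1],
    [[4.7,-2.4,17.8],0,1],
    [[4.7,-2.4,17],0,1],
    [[4.7,-2.4,15],0,1],
    [[4.7,-2.4,12],0,1],
    [[4.7,-2.4,9],0,1],
    [[4.7,-2.4,9],0,1]
  ],
  "force": 30
}}

```text
t: 5.03
tcp_pos: [0.381, 0.3113, 0.1128]
tcp_rot: [2.412, 2.013, 0.008]
contact_force: [0.2, -0.6, -1.6]
width: 0.0081
grasp_force: 30.0
```

Run:
```python
from h import *
cal=manip.calibration("wrist");w=manip.get_image("wrist");np.savez("w2",K=cal["K"],E=cal["extrinsics"])
t=manip.get_image("top")[150:300,110:330];t=cv2.resize(t,None,fx=2.5,fy=2.5)
o=np.zeros((480,800,3),np.uint8);o[:360,:480]=cv2.resize(w,(480,360))
cv2.imwrite("pics/w2.png",w);cv2.imwrite("pics/t2.png",t)
s,p,Rm=st();print(s["t"],p.round(4),np.degrees(np.arctan2(Rm[1,0],Rm[0,0])),s["width"])
for t in ([.562,.364+.047],[.562,.364-.047]):print((Rm.T@(np.r_[t,.1]-p)*100).round(2))
```

```text
5.125 [0.3797 0.3097 0.1104] 79.70506041695766 0.007660942891589417
[13.23 16.12  1.04]
[ 3.98 17.8   1.05]
```

View pics/w2.png

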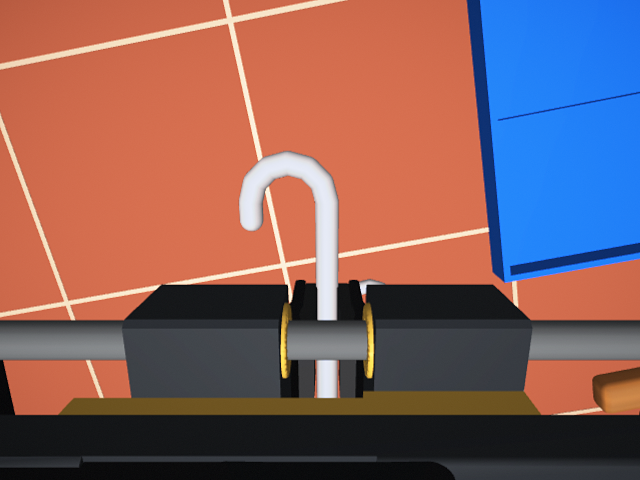

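The hook is held straight in the fingers, with its near curl's top at (289,152). The other hook stayed on the bench, with a bit visible at (370,284).

Run:
```python
from h import *
d=np.load("w2.npz");cal=dict(K=d["K"],extrinsics=d["E"])
s,p,Rm=st()
for q in ((289,152),(326,200),(326.5,270),(239,205)):print((Rm.T@(px2w(cal,*q,p[2]-.005+(0.0045 if q[1]>160 else 0))-p)*1000).round(1))
cal=manip.calibration("top");im=manip.get_image("top");hsv=cv2.cvtColor(im,cv2.COLOR_BGR2HSV)
cv2.imwrite("pics/t2b.png",cv2.resize(im[145:305,110:310],None,fx=4,fy=3.75,interpolation=cv2.INTER_CUBIC))
```

```text
[ 64.1 -12.3   5. ]
[46.7  1.6  0.5]
[18.9  1.7  0.5]
[ 44.8 -31.3   0.5]
```

View pics/t2b.png

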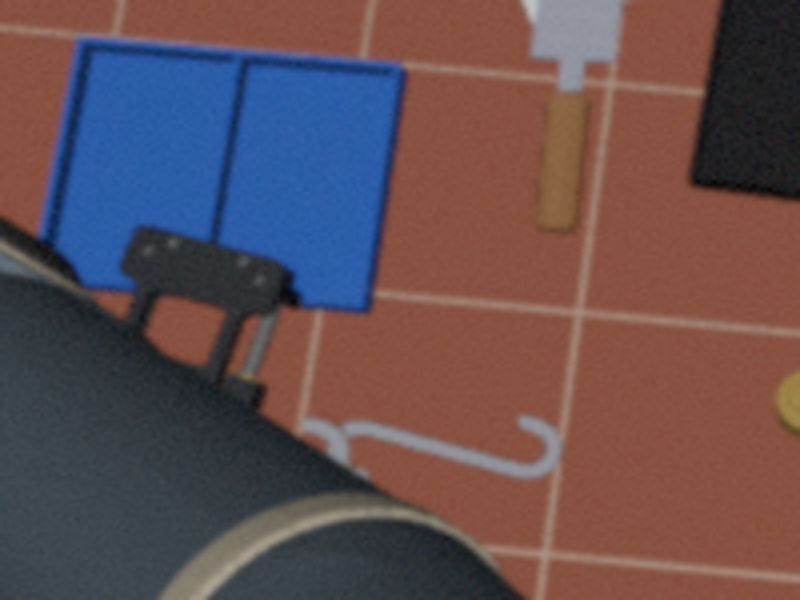

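{"fn": "arm_command", "kwargs": {
  "increments": [
    [[3,4,0],-10,1],
    [[6,8,0],-20,1],
    [[9,11,0],-30,1],
    [[12,14,0],-40,1],
    [[13.4,16.2,0],-50,1],
    [[13.4,16.2,0],-60,1],
    [[13.4,16.2,0],-70,1],
    [[13.4,16.2,0],-80,1],
    [[13.4,16.2,0],-90,1],
    [[13.4,16.2,2],-100.5,1],
    [[13.4,16.2,4],-100.5,1],
    [[13.4,16.2,5],-100.5,1],
    [[13.4,16.2,5],-100.5,1],
    [[13.4,16.2,5],-100.5,1]
  ]
}}

```text
t: 6.92
tcp_pos: [0.5633, 0.4136, 0.0612]
tcp_rot: [-0.005, 3.141, 0.001]
contact_force: [-0.8, 0.3, -0.1]
width: 0.0077
grasp_force: 30.0
```

Run:
```python
from h import *
cal=manip.calibration("wrist");w=manip.get_image("wrist");np.savez("w3",K=cal["K"],E=cal["extrinsics"])
cv2.imwrite("pics/w3.png",w)
s,p,Rm=st();print(s["t"],p.round(4),np.degrees(np.arctan2(Rm[1,0],Rm[0,0])),s["width"],np.round(s["joint_positions"],2))
```

```text
6.975 [0.5634 0.4137 0.0615] -179.80077082417273 0.00798388575747206 [-0.11  0.89 -0.96  1.57  0.79  1.11  0.3 ]
```

View pics/w3.png

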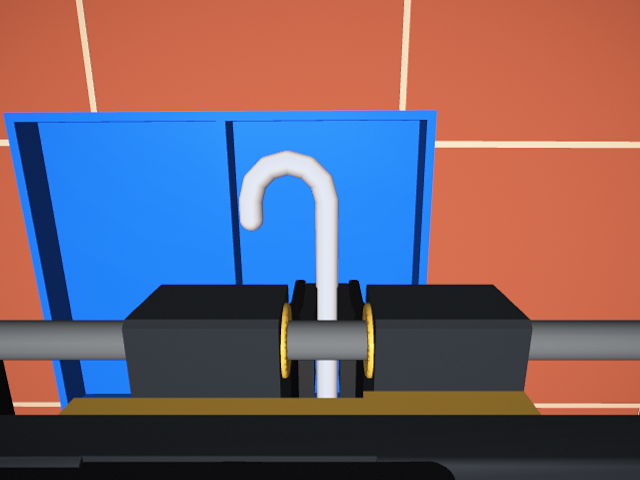

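The held hook is above the left compartment. The divider's top end is at (230,121), the outer wall's inner corner is near (427,121), and the near wall's top inner edge is at row 121.

Run:
```python
from h import *
d=np.load("w3.npz");cal=dict(K=d["K"],extrinsics=d["E"])
s,p,Rm=st()
for q in ((5,113),(436,111),(226,121),(427,121),(233,200)):
  w=px2w(cal,*q,.02);print(q,w.round(4),(Rm.T@(w-p)*1000).round(1))
```

```text
(5, 113) [0.4876 0.2707 0.02  ] [  76.4 -142.7   41.3]
(436, 111) [0.486  0.4618 0.02  ] [77.2 48.4 41.4]
(226, 121) [0.4906 0.3685 0.02  ] [ 73.  -44.9  41.4]
(427, 121) [0.4903 0.4581 0.02  ] [73.  44.7 41.4]
(233, 200) [0.5262 0.3697 0.02  ] [ 37.4 -43.9  41.4]
```

{"fn": "arm_command", "kwargs": {
  "increments": [
    [[-0.2,0,1.5],0,1],
    [[-0.2,0,3],0,1],
    [[-0.2,0,4],0,1],
    [[-0.2,0,4.5],0,1],
    [[-0.2,0,4.7],0,1],
    [[-0.2,0,4.7],0,1],
    [[-0.2,0,4.7],0,0.7],
    [[-0.2,0,4.7],0,0.5],
    [[-0.2,0,4.7],0,0.5],
    [[-0.2,0,4.7],0,0.5],
    [[-0.2,0,3],0,0.5],
    [[-0.2,0,0],0,0.5],
    [[-0.2,0,-5],0,0.5],
    [[-0.2,0,-5],0,0.5]
  ]
}}

```text
t: 8.72
tcp_pos: [0.5665, 0.4161, 0.1169]
tcp_rot: [-0.006, 3.135, 0.011]
contact_force: [0.1, 0.5, 0.0]
width: 0.0217
grasp_force: 0.0
```

Run:
```python
from h import *
cal=manip.calibration("wrist");w=manip.get_image("wrist");np.savez("w4",K=cal["K"],E=cal["extrinsics"])
cv2.imwrite("pics/w4.png",w)
s,p,Rm=st();print(s["t"],p.round(4),np.degrees(np.arctan2(Rm[1,0],Rm[0,0])),s["width"])
for t in ([.4077,.2158,.05],[.4077,.2158,.0095]):print((Rm.T@(np.r_[t]-p)*100).round(2))
```

```text
8.775 [0.5659 0.4145 0.1141] -179.7778509365473 0.021671740633084812
[ 15.92 -19.83   6.28]
[ 15.94 -19.84  10.33]
```

View pics/w4.png

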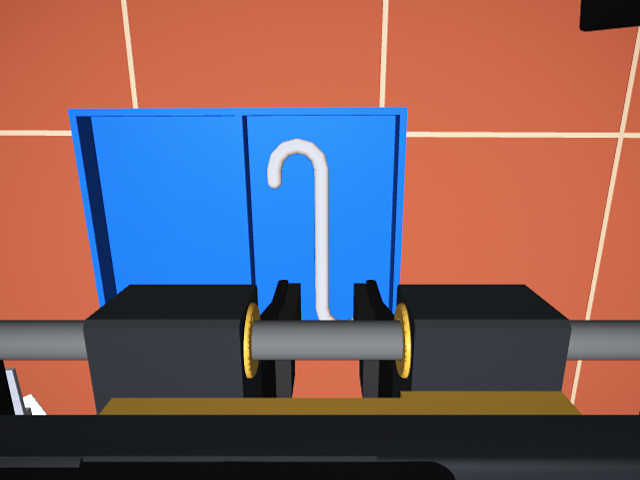

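The hook lies flat inside its compartment, with its curl at (297,145), clear of the divider at (247,200) and the wall. Next is the second hook.

{"fn": "arm_command", "kwargs": {
  "increments": [
    [[2,-2,-5],10,0.2],
    [[5,-6,-8.6],20,0.2],
    [[8,-10,-8.6],30,0.2],
    [[11,-14,-8.6],40,0.2],
    [[14,-17,-8.6],50,0.2],
    [[15.9,-19.8,-8.6],60,0.2],
    [[15.9,-19.8,-8.6],70,0.2],
    [[15.9,-19.8,-8.6],80,0.2],
    [[15.9,-19.8,-8.6],90,0.2],
    [[15.9,-19.8,-8.6],101,0.2],
    [[15.9,-19.8,-8.6],101,0.2],
    [[15.9,-19.8,-8.6],101,0.2],
    [[15.9,-19.8,-8.6],101,0.2]
  ]
}}

```text
t: 10.4
tcp_pos: [0.4068, 0.2144, 0.1964]
tcp_rot: [-2.419, -2.005, 0.001]
contact_force: [-0.5, 0.7, 0.5]
width: 0.035
grasp_force: 0.0
```

```bash
cat > hk.py <<'E'
from h import *
cal=manip.calibration("wrist");im=manip.get_image("wrist");cv2.imwrite("pics/w5.png",im)
s,p,Rm=st();print(s["t"],p.round(4),np.degrees(np.arctan2(Rm[1,0],Rm[0,0])),s["width"])
hsv=cv2.cvtColor(im,cv2.COLOR_BGR2HSV)
m=((hsv[...,1]<60)&(hsv[...,2]>110)).astype(np.uint8);m[282:]=0
n,lab,stt,ce=cv2.connectedComponentsWithStats(m)
for k in range(1,n):
    if stt[k,4]>300:
        print(k,stt[k]);x,y,w,h,_=stt[k]
        rows=[]
        for r in range(y+h//2+10,y+h-2):
            xs=np.nonzero(lab[r]==k)[0]
            if len(xs)<25: rows.append((xs.mean(),r))
        P=np.array([(Rm.T@(px2w(cal,*q,.006)-p))*1000 for q in rows])
        print("tool mm first/last",P[0].round(1),P[-1].round(1),"top edge",(Rm.T@(px2w(cal,x+w/2,y,.0045)-p)*1000).round(1))
E
python3 hk.py
```

```text
10.45 [0.4068 0.2144 0.1964] 79.27920497078627 0.03468736405763658
1 [   0    0  407  282 2284]
tool mm first/last [  52.7 -166.5  190.5] [ -56.  -120.4  190.5] top edge [161.5 -90.1 191.9]
15 [ 286  127  328  155 3245]
tool mm first/last [  1.5  22.1 190.4] [-33.2  83.  190.4] top edge [ 71.4  98.3 191.9]
21 [616 201  24  22 409]Traceback (most recent call last):
  File "hk.py", line 15, in <module>
    print("tool mm first/last",P[0].round(1),P[-1].round(1),"top edge",(Rm.T@(px2w(cal,x+w/2,y,.0045)-p)*1000).round(1))
                               ~^^^
IndexError: index 0 is out of bounds for axis 0 with size 0
```

View pics/w5.png

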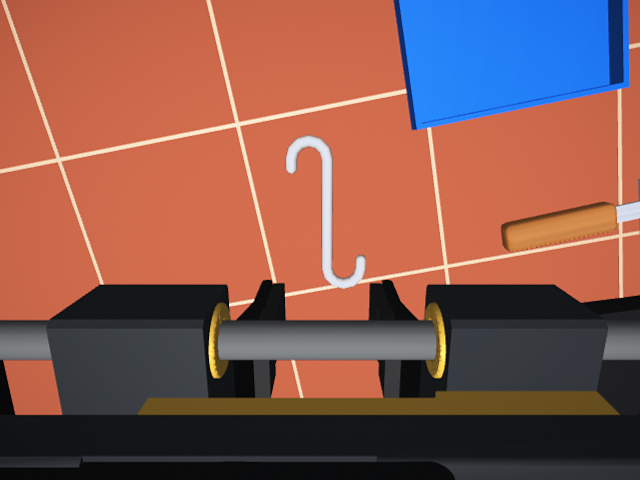

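The second hook is whole in view. Its extent is (286-366, 136-288), with the shank along x≈326.5 from row 160 to 270.

Run:
```python
from h import *
cal=manip.calibration("wrist");s,p,Rm=st()
im=cv2.imread("pics/w5.png");hsv=cv2.cvtColor(im,cv2.COLOR_BGR2HSV)
m=(hsv[...,1]<60)&(hsv[...,2]>110)
for r in (170,190,210,230,250):
    xs=np.nonzero(m[r,310:345])[0]+310.;print(r,xs.min(),xs.max(),(Rm.T@(px2w(cal,xs.mean(),r,.0045)-p)*1000).round(1))
for q in ((310,136),(344,288)):print((Rm.T@(px2w(cal,*q,.0045)-p)*1000).round(1))
```

```text
170 322.0 331.0 [ 37.6   0.6 191.9]
190 322.0 331.0 [ 21.3   0.6 191.9]
210 322.0 331.0 [  4.6   0.6 191.9]
230 322.0 331.0 [-12.5   0.6 191.9]
250 322.0 331.0 [-30.1   0.6 191.9]
[ 64.4 -12.5 191.9]
[-64.8  16.  191.9]
```

{"fn": "arm_command", "kwargs": {
  "increments": [
    [[0,0.1,6],0,0.2],
    [[0,0.1,12],0,0.2],
    [[0,0.1,16],0,0.2],
    [[0,0.1,17.8],0,0.2],
    [[0,0.1,18.7],0,0.2],
    [[0,0.1,18.7],0,0.2],
    [[0,0.1,18.7],0,0.6],
    [[0,0.1,18.7],0,1],
    [[0,0.1,18.7],0,1],
    [[0,0.1,18.7],0,1],
    [[0,0.1,18.7],0,1],
    [[0,0.1,17],0,1],
    [[0,0.1,13],0,1],
    [[0,0.1,8.7],0,1],
    [[0,0.1,8.7],0,1],
    [[0,0.1,8.7],0,1]
  ],
  "force": 30
}}

```text
t: 12.45
tcp_pos: [0.4076, 0.2136, 0.1094]
tcp_rot: [2.42, 2.002, -0.001]
contact_force: [-0.1, -0.8, -1.2]
width: 0.0078
grasp_force: 30.0
```

Run:
```python
from h import *
s,p,Rm=st();print(s["t"],p.round(4),np.degrees(np.arctan2(Rm[1,0],Rm[0,0])),s["width"],s["grasp_force"])
print((Rm.T@(np.r_[.566,.3662-.047,.06]-p)*100).round(2))
```

```text
12.45 [0.4076 0.2136 0.1094] 79.1974026644443 0.007827551547520259 29.99991863965988
[13.34 13.58  4.93]
```

{"fn": "arm_command", "kwargs": {
  "increments": [
    [[3,3,0],-10,1],
    [[6,6,0],-20,1],
    [[9,9,0],-30,1],
    [[12,12,0],-40,1],
    [[13.3,13.6,0],-50,1],
    [[13.3,13.6,0],-60,1],
    [[13.3,13.6,0],-70,1],
    [[13.3,13.6,0],-80,1],
    [[13.3,13.6,0],-90,1],
    [[13.3,13.6,2],-101,1],
    [[13.3,13.6,4],-101,1],
    [[13.3,13.6,5],-101,1],
    [[13.3,13.6,5],-101,1],
    [[13.3,13.6,5],-101,1]
  ]
}}

```text
t: 14.2
tcp_pos: [0.5666, 0.32, 0.0602]
tcp_rot: [-0.005, 3.141, 0.001]
contact_force: [-0.3, -0.1, -0.5]
width: 0.0081
grasp_force: 30.0
```

Run:
```python
from h import *
cal=manip.calibration("wrist");w=manip.get_image("wrist");cv2.imwrite("pics/w6.png",w)
s,p,Rm=st();print(s["t"],p.round(4),np.degrees(np.arctan2(Rm[1,0],Rm[0,0])),s["width"],s["grasp_force"])
print((Rm.T@(np.r_[.566,.3662-.047,.0145]-p)*100).round(2))
for q in ([.491,.2742,.02],[.491,.3642,.02]):print(w2px(cal,q).round())
```

```text
14.25 [0.5667 0.3201 0.0604] -179.8012016788015 0.00804925615528701 29.999932944774628
[ 0.07 -0.09  4.59]
[223. 114.]
[427. 115.]
```

View pics/w6.png

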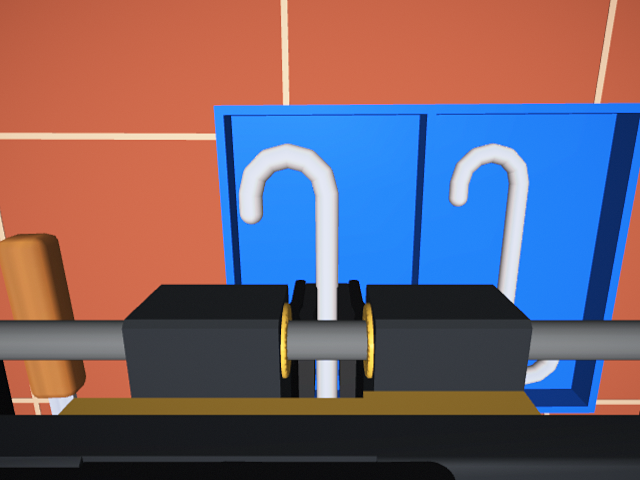

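Both hooks are in view. The held one is centred over the right compartment (inner walls at 223 and 427), and the first lies flat at (490,170).

{"fn": "arm_command", "kwargs": {
  "increments": [
    [[0.1,-0.1,1.5],0,1],
    [[0.1,-0.1,3],0,1],
    [[0.1,-0.1,4],0,1],
    [[0.1,-0.1,4.6],0,1],
    [[0.1,-0.1,4.6],0,1],
    [[0.1,-0.1,4.6],0,1],
    [[0.1,-0.1,4.6],0,0.7],
    [[0.1,-0.1,4.6],0,0.5],
    [[0.1,-0.1,4.6],0,0.5],
    [[0.1,-0.1,4.6],0,0.5],
    [[0.1,-0.1,3],0,0.5],
    [[0.1,-0.1,0],0,0.5],
    [[0.1,-0.1,-6],0,0.5],
    [[0.1,-0.1,-12],0,0.5],
    [[0.1,-0.1,-14],0,0],
    [[0.1,-0.1,-14],0,0]
  ]
}}

```text
t: 16.25
tcp_pos: [0.5657, 0.3191, 0.2015]
tcp_rot: [-0.006, 3.139, 0.002]
contact_force: [-0.3, 0.3, 0.1]
width: 0.0345
grasp_force: 0.0
```

Run:
```python
from h import *
w=manip.get_image("wrist");cv2.imwrite("pics/w7.png",w)
s,p,Rm=st();print(s["t"],p.round(4),np.degrees(np.arctan2(Rm[1,0],Rm[0,0])),s["width"],np.round(s["joint_positions"],2))
for q in ([.55,.05],[.46,-.15],[.40,-.29],[.381,-.2484],[.4255,-.33]):print((Rm.T@(np.r_[q,.2]-p)*100).round(2))
```

```text
16.3 [0.5653 0.318  0.1993] -179.78800828458432 0.03825020752996649 [ 0.14  0.74 -1.17  1.59  0.7   1.29  0.44]
[  1.63 -26.8   -0.04]
[ 1.070e+01 -4.677e+01 -3.000e-02]
[ 1.675e+01 -6.074e+01 -2.000e-02]
[ 1.864e+01 -5.658e+01 -2.000e-02]
[ 1.422e+01 -6.475e+01 -1.000e-02]
```

{"fn": "arm_command", "kwargs": {
  "increments": [
    [[1.6,-6,0],0,0],
    [[3.2,-12,0],9,0],
    [[4.8,-18,0],18,0],
    [[6.4,-24,0],27,0],
    [[8,-30,0],36,0],
    [[9.6,-36,0],45,0],
    [[11.2,-42,0],54,0],
    [[12.8,-48,0],63,0],
    [[14.4,-54,0],72,0],
    [[16,-60,0],81,0],
    [[17.2,-62.7,0],90,0],
    [[17.2,-62.7,0],90,-0.2],
    [[17.2,-62.7,0],90,-0.2],
    [[17.2,-62.7,0],90,-0.2],
    [[17.2,-62.7,0],90,-0.2]
  ]
}}

```text
t: 18.18
tcp_pos: [0.3962, -0.308, 0.1995]
tcp_rot: [-2.214, -2.229, -0.0]
contact_force: [0.1, 0.4, -1.2]
width: 0.052
grasp_force: 0.0
```

```bash
cat > nut.py <<'E'
from h import *
cal=manip.calibration("wrist");im=manip.get_image("wrist");cv2.imwrite("pics/w8.png",im)
s,p,Rm=st();print(s["t"],p.round(4),np.degrees(np.arctan2(Rm[1,0],Rm[0,0])),s["width"])
hsv=cv2.cvtColor(im,cv2.COLOR_BGR2HSV)
m=(((hsv[...,0]<6)|(hsv[...,0]>172))&(hsv[...,1]>185)).astype(np.uint8)*255
m=cv2.morphologyEx(m,cv2.MORPH_OPEN,np.ones((3,3)))
for c in cv2.findContours(m,0,1)[0]:
    if cv2.contourArea(c)<400: continue
    P=np.array([(Rm.T@(px2w(cal,*q,.02)-p))[:2]*1000 for q in c[:,0]])
    (cc,rr)=cv2.minEnclosingCircle(P.astype(np.float32));d=P-cc;a=np.arctan2(d[:,1],d[:,0]);r=np.hypot(*d.T)
    ph=np.degrees(np.angle((r*np.exp(6j*a)).sum()))/6
    print(cv2.boundingRect(c),"tool mm",np.round(cc,1),"R",round(rr,1),"lobe deg in tool",round(ph,1),"world",(p+Rm@np.r_[np.array(cc)/1000,0]).round(4)[:2])
E
python3 nut.py
```

```text
18.225 [ 0.3962 -0.3083  0.1996] 90.34036147441486 0.05189008782277895
(338, 213, 51, 58) tool mm [-19.6  30.4] R 24.3 lobe deg in tool 6.0 world [ 0.4267 -0.3277]
(283, 111, 52, 60) tool mm [ 60.9 -13.1] R 22.3 lobe deg in tool 2.6 world [ 0.3827 -0.2475]
```

View pics/w8.png

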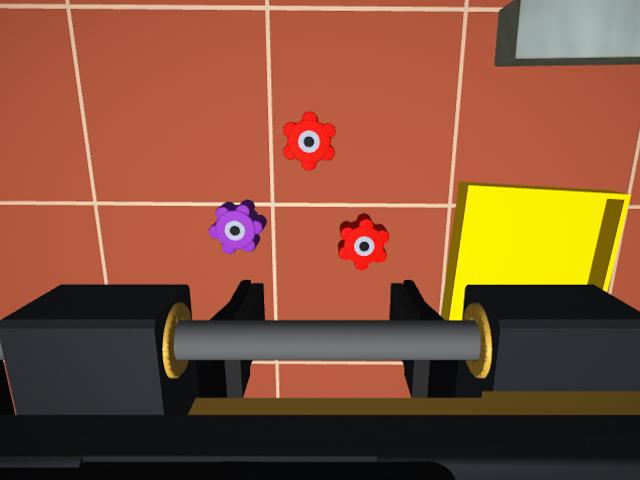

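The view shows red nuts at (309,142) and (364,246) and the purple one at (235,231), which I'll leave alone. Both red positions agree with the top view to about 2 mm. I'll grip the far nut first, across lobe pairs.

{"fn": "arm_command", "kwargs": {
  "increments": [
    [[3,-0.7,4],2,-0.2],
    [[6.05,-1.4,9],2,-0.2],
    [[6.05,-1.4,14],2,-0.2],
    [[6.05,-1.4,17],2,-0.2],
    [[6.05,-1.4,18.7],2,-0.2],
    [[6.05,-1.4,18.7],2,-0.2],
    [[6.05,-1.4,18.7],2,0.2],
    [[6.05,-1.4,18.7],2,0.6],
    [[6.05,-1.4,18.7],2,0.6],
    [[6.05,-1.4,18.7],2,0.6],
    [[6.05,-1.4,18.7],2,0.6],
    [[6.05,-1.4,17],2,0.6],
    [[6.05,-1.4,13],2,0.6],
    [[6.05,-1.4,8],2,0.6],
    [[6.05,-1.4,8],2,0.6]
  ],
  "force": 25
}}

```text
t: 20.1
tcp_pos: [0.3836, -0.2498, 0.1226]
tcp_rot: [2.251, 2.181, 0.001]
contact_force: [0.4, -0.1, -0.4]
width: 0.0392
grasp_force: 25.2
```

Run:
```python
from h import *
s,p,Rm=st();print(s["t"],p.round(4),np.degrees(np.arctan2(Rm[1,0],Rm[0,0])),s["width"],s["grasp_force"])
for q in ([.655,.05],[.653,-.018]):print((Rm.T@(np.r_[q,.12]-p)*100).round(2))
```

```text
20.1 [ 0.3836 -0.2498  0.1226] 88.1769640267251 0.03921467566117705 25.155537858372554
[30.83 26.17  0.27]
[24.03 26.19  0.3 ]
```

{"fn": "arm_command", "kwargs": {
  "increments": [
    [[5,4.3,0],0,0.6],
    [[10,8.6,0],0,0.6],
    [[15,12.9,0],0,0.6],
    [[20,17.2,0],0,0.6],
    [[25,21.5,0],0,0.6],
    [[30.8,26.3,0],0,0.6],
    [[30.8,26.3,0],0,0.6],
    [[30.8,26.3,2],0,0.6],
    [[30.8,26.3,5],0,0.6],
    [[30.8,26.3,8],0,0.6],
    [[30.8,26.3,9.5],0,0.6],
    [[30.8,26.3,10.2],0,0.6],
    [[30.8,26.3,10.2],0,0.6],
    [[30.8,26.3,10.2],0,0.6]
  ]
}}

```text
t: 21.85
tcp_pos: [0.6544, 0.0507, 0.0181]
tcp_rot: [2.255, 2.186, 0.001]
contact_force: [-0.9, -0.4, -0.9]
width: 0.0389
grasp_force: 25.1
```

Run:
```python
from h import *
cv2.imwrite("pics/w9.png",manip.get_image("wrist"))
s,p,Rm=st();print(s["t"],p.round(4),s["width"],s["grasp_force"],np.round(s["contact_force"],1))
```

```text
21.9 [0.6543 0.0508 0.018 ] 0.03879496624303375 25.100772444857284 [-0.7  0.7 -0.8]
```

View pics/w9.png

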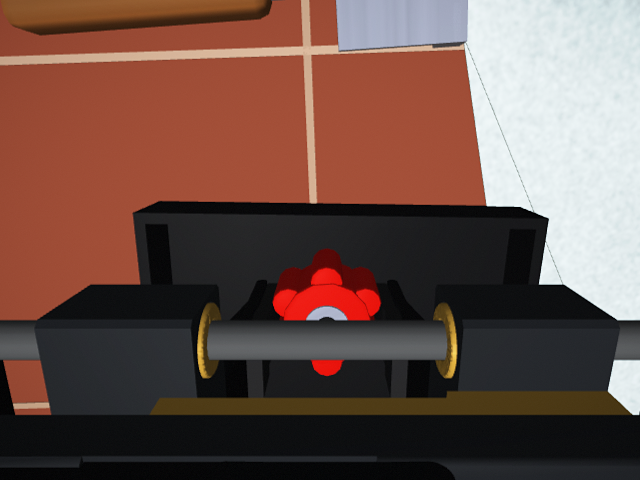

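The nut is inside the black tray, upright, with clearance to the near wall at row 205. I'll release it and go to the second red nut.

{"fn": "arm_command", "kwargs": {
  "increments": [
    [[0,0,0.1],0,0.6],
    [[0,0,0.1],0,0.2],
    [[0,0,0.1],0,-0.2],
    [[0,0,0.1],0,-0.2],
    [[0,0,0.1],0,-0.2],
    [[0,0,-3],0,-0.2],
    [[0,0,-8],0,-0.2],
    [[-5,-2.8,-12],1,-0.2],
    [[-10,-5.6,-12],3,-0.2],
    [[-15,-8.4,-12],3,-0.2],
    [[-20,-11.2,-12],3,-0.2],
    [[-25,-14,-12],3,-0.2],
    [[-30,-16.8,-12],3,-0.2],
    [[-35,-19.6,-12],3,-0.2],
    [[-38.7,-21.6,-12],3,-0.2],
    [[-38.7,-21.6,-12],3,-0.2],
    [[-38.7,-21.6,-12],3,-0.2],
    [[-38.7,-21.6,-12],3,-0.2]
  ]
}}

```text
t: 24.15
tcp_pos: [0.427, -0.3275, 0.1377]
tcp_rot: [2.309, 2.13, 0.001]
contact_force: [-0.1, 0.5, -0.9]
width: 0.0521
grasp_force: 0.0
```

```bash
python3 nut.py
```

```text
24.2 [ 0.427  -0.3276  0.1378] 85.38669693169831 0.052164093531728975
(295, 203, 61, 71) tool mm [-0.6 -0.2] R 24.2 lobe deg in tool 0.4 world [ 0.4268 -0.3282]
```

{"fn": "arm_command", "kwargs": {
  "increments": [
    [[0,0,5],0,-0.2],
    [[0,0,9],0,-0.2],
    [[0,0,11.5],0,-0.2],
    [[0,0,12.5],0,-0.2],
    [[0,0,12.5],0,-0.2],
    [[0,0,12.5],0,0.2],
    [[0,0,12.5],0,0.6],
    [[0,0,12.5],0,0.6],
    [[0,0,12.5],0,0.6],
    [[0,0,12.5],0,0.6],
    [[0,0,11],0,0.6],
    [[0,0,7],0,0.6],
    [[0,0,2],0,0.6],
    [[0,0,2],0,0.6],
    [[0,0,2],0,0.6]
  ],
  "force": 25
}}

```text
t: 26.08
tcp_pos: [0.4254, -0.3292, 0.1175]
tcp_rot: [-2.312, -2.126, 0.001]
contact_force: [-1.3, -0.4, -0.4]
width: 0.0393
grasp_force: 25.2
```

Run:
```python
from h import *
s,p,Rm=st();print(s["t"],p.round(4),s["width"],s["grasp_force"])
print((Rm.T@(np.r_[.651,-.018,.018]-p)*100).round(2))
```

```text
26.075 [ 0.4254 -0.3292  0.1175] 0.039292988265767506 25.150202431250364
[32.91 19.89  9.93]
```

{"fn": "arm_command", "kwargs": {
  "increments": [
    [[5.5,3.3,0],0,0.6],
    [[11,6.6,0],0,0.6],
    [[16.5,9.9,0],0,0.6],
    [[22,13.2,0],0,0.6],
    [[27.5,16.5,0],0,0.6],
    [[32.9,19.9,0],0,0.6],
    [[32.9,19.9,0],0,0.6],
    [[32.9,19.9,3],0,0.6],
    [[32.9,19.9,6],0,0.6],
    [[32.9,19.9,8.5],0,0.6],
    [[32.9,19.9,9.6],0,0.6],
    [[32.9,19.9,10.1],0,0.6],
    [[32.9,19.9,10.1],0,0.6],
    [[32.9,19.9,10.1],0,0.6]
  ]
}}

```text
t: 27.82
tcp_pos: [0.6523, -0.0179, 0.0176]
tcp_rot: [2.311, 2.126, 0.001]
contact_force: [-0.2, 0.2, 4.5]
width: 0.0389
grasp_force: 25.2
```

{"fn": "arm_command", "kwargs": {
  "increments": [
    [[0,0,0],0,0.2],
    [[0,0,0],0,-0.2],
    [[0,0,0],0,-0.2],
    [[0,0,0],0,-0.2],
    [[0,0,-3],0,-0.2],
    [[0,0,-8],0,-0.2],
    [[0,0,-14],0,-0.2],
    [[0,0,-18],0,-0.2],
    [[0.3,-5,-18],0,-0.2],
    [[0.6,-10,-18],0,-0.2],
    [[0.9,-15,-18],0,-0.2],
    [[1.2,-20.4,-18],0,-0.2],
    [[1.2,-20.4,-18],0,-0.2],
    [[1.2,-20.4,-18],0,-0.2],
    [[1.2,-20.4,-18],0,-0.2]
  ]
}}

```text
t: 29.7
tcp_pos: [0.4508, 0.0111, 0.1968]
tcp_rot: [-2.313, -2.126, -0.003]
contact_force: [-0.0, -0.4, -0.8]
width: 0.0523
grasp_force: 0.0
```

Run:
```python
from h import *
cal=manip.calibration("wrist");w=manip.get_image("wrist");t=manip.get_image("top")
s,p,Rm=st();print(s["t"],p.round(4),np.degrees(np.arctan2(Rm[1,0],Rm[0,0])),s["width"],np.round(s["joint_positions"],2))
o=np.zeros((600,800,3),np.uint8)
o[:360,:480]=cv2.resize(w[:480],(480,360));o[360:600,:400]=cv2.resize(t[145:265,230:430],None,fx=2,fy=2)
o[:240,500:800]=w[100:340,180:480]
o[240:600,500:800]=cv2.resize(t[120:220,275:358],(300,360),interpolation=cv2.INTER_CUBIC)
cv2.imwrite("pics/c10.png",o)
```

```text
29.8 [0.4505 0.0112 0.1966] 85.20123048571867 0.052196045277372406 [ 0.79  0.29 -1.05  2.04  0.3   0.97 -0.5 ]
```

View pics/c10.png

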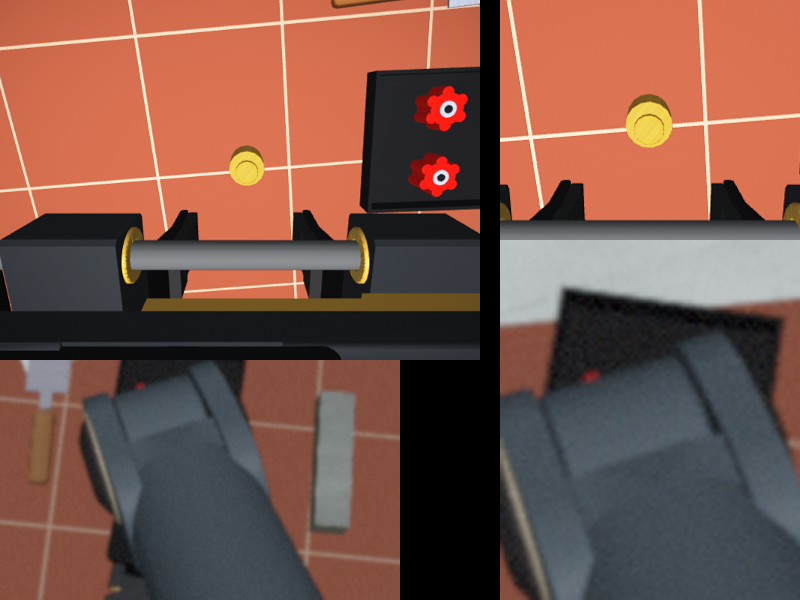

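Both nuts stand flat and side by side in the black tray. The weight's knob is at about wrist pixel (329,228).

Run:
```python
from h import *
cal=manip.calibration("wrist");s,p,Rm=st()
w=px2w(cal,329,229,.058);print(w.round(4),(Rm.T@(w-p)*100).round(2))
q=px2w(cal,329,220,.04);print("shoulder",q.round(4))
print((Rm.T@(np.r_[.4492,.0096,.02]-p)*100).round(2))
```

```text
[0.4531 0.0122 0.058 ] [ 0.1   0.25 13.86]
shoulder [0.4534 0.0149 0.04  ]
[-0.19 -0.12 17.66]
```

{"fn": "arm_command", "kwargs": {
  "increments": [
    [[0,0.15,4],0,-0.4],
    [[0,0.15,9],0,-0.4],
    [[0,0.15,13],0,-0.4],
    [[0,0.15,16],0,-0.4],
    [[0,0.15,17.6],0,-0.4],
    [[0,0.15,17.6],0,-0.4],
    [[0,0.15,17.6],0,-0.1],
    [[0,0.15,17.6],0,0.2],
    [[0,0.15,17.6],0,0.7],
    [[0,0.15,17.6],0,0.7],
    [[0,0.15,17.6],0,0.7],
    [[0,0.15,17.6],0,0.7],
    [[0,0.15,16.5],0,0.7],
    [[0,0.15,14],0,0.7],
    [[0,0.15,9],0,0.7],
    [[0,0.15,5],0,0.7],
    [[0,0.15,5],0,0.7],
    [[0,0.15,5],0,0.7]
  ],
  "force": 40
}}

```text
t: 32.05
tcp_pos: [0.4496, 0.0104, 0.1456]
tcp_rot: [-2.312, -2.126, 0.004]
contact_force: [-0.4, 0.0, -3.3]
width: 0.0349
grasp_force: 40.0
```

Run:
```python
from h import *
s,p,Rm=st();print(s["t"],p.round(4),s["width"],s["grasp_force"],np.round(s["joint_positions"],2))
print((Rm.T@(np.r_[.565,-.346,.025]-p)*100).round(2))
```

```text
32.05 [0.4496 0.0104 0.1456] 0.03485221613115554 40.00008107861504 [ 0.72  0.37 -1.    2.1   0.4   0.88 -0.6 ]
[-34.54  14.51  12.06]
```

{"fn": "arm_command", "kwargs": {
  "increments": [
    [[-4.3,1.8,0],0,0.7],
    [[-8.6,3.6,0],0,0.7],
    [[-12.9,5.4,0],0,0.7],
    [[-17.2,7.2,0],0,0.7],
    [[-21.5,9,0],0,0.7],
    [[-25.8,10.8,0],0,0.7],
    [[-30.1,12.6,0],0,0.7],
    [[-34.5,14.5,0],0,0.7],
    [[-34.5,14.5,0],0,0.7],
    [[-34.5,14.5,3],0,0.7],
    [[-34.5,14.5,6],0,0.7],
    [[-34.5,14.5,9],0,0.7],
    [[-34.5,14.5,11],0,0.7],
    [[-34.5,14.5,12],0,0.7],
    [[-34.5,14.5,12.1],0,0.7],
    [[-34.5,14.5,12.1],0,0.7]
  ]
}}

```text
t: 34.05
tcp_pos: [0.5672, -0.3449, 0.0259]
tcp_rot: [2.311, 2.126, 0.001]
contact_force: [0.3, -0.6, -3.6]
width: 0.0351
grasp_force: 40.0
```

Run:
```python
from h import *
s,p,Rm=st();print(s["t"],p.round(4),s["width"],s["grasp_force"],np.round(s["contact_force"],1),R.from_rotvec(s["tcp_rot"]).as_matrix()[2].round(3))
```

```text
34.05 [ 0.5672 -0.3449  0.0259] 0.035081154387847556 39.997403989546 [ 0.3 -0.6 -3.6] [-0.     0.001 -1.   ]
```

{"fn": "arm_command", "kwargs": {
  "increments": [
    [[0,0,0.1],0,0.7],
    [[0,0,0.1],0,0.7],
    [[0,0,0.15],0,0.7],
    [[0,0,0.15],0,0.7]
  ]
}}

```text
t: 34.55
tcp_pos: [0.5671, -0.3451, 0.0251]
tcp_rot: [2.311, 2.126, -0.0]
contact_force: [-1.0, 0.4, 5.9]
width: 0.035
grasp_force: 40.0
```

Contact. I'll release, rise, and move away so the top camera sees everything.

{"fn": "arm_command", "kwargs": {
  "increments": [
    [[0,0,0],0,0.4],
    [[0,0,0],0,0.1],
    [[0,0,0],0,-0.2],
    [[0,0,0],0,-0.2],
    [[0,0,0],0,-0.2],
    [[0,0,-3],0,-0.2],
    [[0,0,-7],0,-0.2],
    [[0,0,-13],0,-0.2],
    [[0,0,-19],0,-0.2],
    [[-6,0,-22],0,-0.2],
    [[-12,0,-22],0,-0.2],
    [[-18,-4,-22],0,-0.2],
    [[-24,-8,-22],0,-0.2],
    [[-30,-12,-22],0,-0.2],
    [[-30,-18,-22],0,-0.2],
    [[-30,-24,-22],0,-0.2],
    [[-30,-28,-22],0,-0.2],
    [[-30,-28,-22],0,-0.2],
    [[-30,-28,-22],0,-0.2]
  ]
}}

```text
t: 36.92
tcp_pos: [0.2633, -0.6203, 0.2443]
tcp_rot: [2.311, 2.127, 0.001]
contact_force: [0.4, -0.3, 0.1]
width: 0.0525
grasp_force: 0.0
```

Run:
```python
from h import *
t=manip.get_image("top");c=manip.get_image("scene");s,p,Rm=st();print(s["t"],p.round(3))
o=np.zeros((600,800,3),np.uint8)
o[:300,:800]=cv2.resize(t[120:300,100:580],(800,300))
o[300:600,:400]=cv2.resize(c[150:420,140:500],(400,300))
o[300:600,400:]=cv2.resize(c[300:420,160:320],(400,300))
cv2.imwrite("pics/fin.png",o)
```

```text
37.025 [ 0.265 -0.62   0.244]
```

View pics/fin.png

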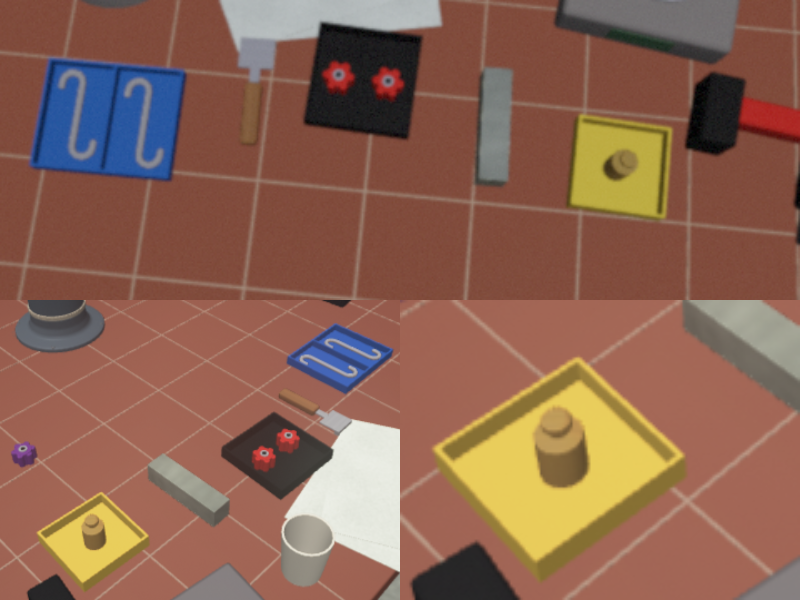

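The final view shows one hook flat in each blue compartment, two nuts flat in the black tray and the weight upright in the yellow tray. The prism and scraper are where they were.

```bash
python3 -c "
from cell import manip
print(manip.job_done())"
```

```text
the job is handed in; nothing more can be done
None
```

The job is handed in at about 37 s of the 144 s: one S-hook lies flat in each blue compartment, both red nuts are flat side by side in the black tray, the brass weight stands upright in the yellow tray, the prism and scraper are untouched, and the gripper holds nothing.

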